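# Load the tape cassette and close the label printer

### The arm

A 6-joint arm with a two-finger parallel gripper is mounted at the origin on the work surface. World frame = base frame: x ahead of the robot, y to its left, z up, the work surface at z = 0. Lengths are in m, angles in rad, forces in N, time in s.
With the tool pointing down it reaches from about 0.325 to 0.85 m from the base axis. Payload 15.5 kg.
Tool frame: the origin (TCP) lies midway between the tips of the shut fingers; the grasp point (between the pads) lies 19 mm behind it; x points along the fingers, z is the direction in which the jaws open and shut, and the axes are right-handed (so a half turn about x gives the same grasp; the last joint's range is limited). The gripper opens to 91 mm and grips with 3 to 60 N. Pads are 32 mm wide; open, the fingers measure 118 mm over their backs; the gripper's body (76 mm by 178 mm) begins 60 mm behind the grasp point.
Start: joints at [-1.429, 0.494, 1.345, -0, 1.302, -0.096], TCP at [0.147, -0.608, 0.187] pointing down, gripper open.
Joint ranges: [-2.91, 2.91], [-0.82, 2.16], [0.22, 2.67], [-1.22, 4.37], [0.12, 2.79], [-3.08, 3.08]. Speed limits (rad/s): [1.89, 1.89, 2.57, 3.01, 3.01, 3.01].

### API

Orientations are given as a unit quaternion [x, y, z, w].
In Python, from plant import bot gives the robot as it stands. Calls block until the motion is done:
- bot.move_to(position, orientation): joint-space move of the TCP to a pose.
- bot.servo_line(position, frame=None, rate=0.15): straight line of the TCP; frame=None keeps the orientation; rate is the mean speed in m/s.
- bot.move_joints(angles): joint-space move.
- bot.grip(opening): finger opening in m; the grip force is fixed at half the most; returns when the fingers have stopped.
- bot.wait(seconds).
- bot.inverse_kinematics(position, orientation): joint angles nearest the present ones, or None.
- bot.observe(): the state.
- bot.camera(name): name is "scene" or "top"; returns a dict with "img" (480x640x3 uint8, red, green, blue), "vfov" (degrees; the focal length in pixels is half the picture's height over the tangent of half this angle, whatever the lens; pixels are square), "cx", "cy" (the principal point, pixels), "k1" (the pictures are not rectified: a ray, as slopes to the right and down, at radius r is drawn at 1 + k1 r^2 times it, then the intrinsics apply), "rvec" (rotation vector, rad) and "tvec" (3), from world to camera coordinates, as OpenCV has them. Camera axes: x right, y down, z forward; pixel columns grow to the right and rows downward; lengths in m; the calibration is good to about 2 mm. A picture is of the moment at which its call begins. There is no depth.
A pose or a line that the arm cannot do raises bot.IKError and nothing moves.
- bot.job_done(): hands the job in, once; it reports no verdict.
The state is a dict: "t": time; "joint_positions": joint angles; "joint_vel": joint speeds; "tau": joint torques, N m; "position": TCP position; "eef_rot": TCP orientation; "ft_force": force on the tool from outside, world axes, zero at the start; "moment": the same for the moment, N m; "grip_width": finger opening in m.
Only numpy, scipy, OpenCV 4.12 (cv2) and the standard library are available. Lean on these libraries where they do the work, as an engineer would, in place of code of your own. Each camera call takes 0.05 s, during which the arm holds its last target. There are 200 camera calls.

### The job

The label printer needs its new tape: pick up the tall tape cassette from the table, set it square in the open printer's cassette bay and let go, then swing the lid shut on it and press gently until the lid latches with the cassette fully home. Don't force anything, let go of everything at the end, and leave the other things on the table where they are.

Things in the scene. Friction and masses are not known exactly. Their poses are not given: they have to be found in the camera images.
- cassette_mid (a point): Centre of the tall tape cassette to load: a black plastic block 50 mm (its x) by 64 mm (its y) by 30 mm high, spool holes up, about 70 g, standing on the table. Grip it firmly across the 64 mm. A snout as tall as the block, 6 mm deep and 18 mm wide, sticks out of its -x face, centred 12 mm to the +y side. It goes into the bay as it stands, its axes along those of point bay.
- cassette: The same cassette; its origin is the centre of its underside, z up.
- printer: Off-white desktop label printer, 190 mm deep (x) by 200 mm wide (y), flat deck 76 mm above its origin, which is the centre of its underside; it is fixed on rubber feet, 0 to 12 mm above the table. Its keys face -x; the lid's hinge runs along its far (+x) edge. The cradle that forms its bay floats in the deck: it may sit up to 4.5 mm off nominal in x and in y, never turned, and stays there; no reading shows it, so feel for it.
- bay (a point): Nominal centre of the cassette standing square on the raised carrier in the bay, lid open: 68 mm above the printer's origin, the cassette's underside 23 mm below the deck. Axes as the printer's. The bay is a dark cradle flush with the deck, a pocket of the cassette's outline and snout, 1 mm clear all round, edges square, walls 4 to 12 mm thick.
- bay_home (a point): Nominal centre of the cassette when fully home, 9 mm below point bay. The cradle is open at the middle of its y sides for fingers: 34 mm long (x), from the cassette's side out to 70 mm from the bay's centre, 36 mm deep below the deck. The bay's floor, a sprung carrier plate, gives way by 9 mm (3 N to start it, about 8 N at the bottom) and springs back, so only the latched lid keeps it home.
- lid_hinge (a point): Midpoint of the lid's hinge axis, 82 mm above the printer's origin and 68 mm from the bay's centre towards the printer's +x (the bay's centre is 20 mm in +x from the printer's origin); the axis runs along the printer's y.
- lid_front (a point): Middle of the lid's outer face near its free edge, a good place to push: 106 mm from the hinge axis (the face lies 1 mm outside the axis), 8 mm short of the free edge. Its z axis is the face's outward normal. The lid is a flat panel 146 mm wide, 5 mm thick, with a thumb tab 36 mm wide reaching 10 mm past the edge. A rounded rib inside bears on the middle of the cassette.
- lid (a joint): Lid angle in rad: 0 shut and level, 1.57 upright, 1.95 leaning back. A stiff hinge holds it where it is left (1 N at the edge moves it). From about 0.13 its rib drives the cassette down against the carrier; at about 0.065 a spring catch resists too, then snaps over: 10 to 14 N at lid_front. Press on until the lid meets its hard stop. Unlatched it rises again; latched it stays below 0.03.
- spent: Bystander: spent flat black cassette, 40 by 52 by 14 mm, no snout.
- pendant_a: Bystander: flat glass pendant, 50 by 32 by 7 mm.
- pendant_b: Bystander: flat glass pendant, 48 by 36 by 7 mm.
- bowl: Bystander: white bowl of beads, 110 mm across, 48 mm high.
- cup: Bystander: white cup of beads, 72 mm across, 50 mm high.
- spool: Bystander: cardboard label roll, 60 mm across, 24 mm high.
- pliers: Bystander: small pliers lying flat, 130 mm long.
There are look-alikes about, which are no part of the job. Leave any pink or red look-alike of the cassette alone.

How it is judged:
By the outcome, as a careful person would: the job done as asked, in the order asked, and still so for the second after the job is handed in, with the robot touching nothing.
It also fails if it takes over 72 s, if anything falls off the work surface, if the arm or the gripper's body presses on something with over 40 N, if the wrist force passes 120 N, or if a joint passes its speed limit or range.

## Working session

There is one attempt and no reset: what is moved stays moved. The work goes in short steps, each a Python script; the robot and the scene stay as the last script left them, time stands still between calls to the robot, and variables do not carry over. Pictures are saved under pics/ and viewed, about 8 in all and at most 12, crops included, and the job is handed in when it is done.

```bash
ls; mkdir -p pics; cat > h.py <<'E'
from plant import bot
import numpy as np, cv2
def cam(n):
    c=bot.camera(n); np.save(f'/tmp/{n}.npy',c,allow_pickle=True); return c
def load(n): return np.load(f'/tmp/{n}.npy',allow_pickle=True).item()
def K(c):
    h,w=c['img'].shape[:2]; f=h/2/np.tan(np.radians(c['vfov'])/2)
    return np.array([[f,0,c['cx']],[0,f,c['cy']],[0,0,1]]),np.array([c['k1'],0,0,0.])
def proj(c,P):
    k,d=K(c); return cv2.projectPoints(np.array(P,float).reshape(-1,1,3),np.array(c['rvec'],float),np.array(c['tvec'],float),k,d)[0].reshape(-1,2)
def ray(c,uv):
    k,d=K(c); p=cv2.undistortPoints(np.array(uv,float).reshape(-1,1,2),k,d).reshape(-1,2)
    R=cv2.Rodrigues(np.array(c['rvec'],float))[0]; o=-R.T@np.array(c['tvec'],float)
    return o,np.c_[p,np.ones(len(p))]@R
def onz(c,uv,z):
    o,d=ray(c,uv); return o+d*((z-o[2])/d[:,2])[:,None]
def save(n,im): cv2.imwrite(f'pics/{n}.png',im[:,:,::-1])
E
python3 - <<'E'
from h import *
for n in('scene','top'):
    c=cam(n); save(n,c['img']); o,d=ray(c,[[320,240]]); print(n,c['vfov'],c['k1'],o,d)
print(bot.observe())
E
```

```text
pics
scene 44.73973905016092 -0.04916962853433661 [ 1.32419786 -0.60987917  0.75994775] [[-0.66221914  0.49768066 -0.56035436]]
top 43.40661635192738 -0.21085308554303694 [0.40924708 0.04099128 1.51765325] [[ 0.06697735 -0.01180517 -0.99771687]]
{'t': 0.1, 'joint_positions': array([-1.42952553e+00,  4.94128221e-01,  1.34608490e+00, -2.88717023e-05,
        1.30250278e+00, -9.55242505e-02]), 'joint_vel': array([-0.00123473,  0.00010308, -0.00195686, -0.00036795, -0.00156871,
       -0.0014068 ]), 'tau': array([ 9.60743891e-04, -8.80241203e+01, -3.82546806e+01,  7.05371378e-02,
        4.82850045e-02, -3.73113039e-05]), 'position': array([ 0.14654129, -0.60718168,  0.18608812]), 'eef_rot': array([ 0.43770405,  0.5558557 , -0.43716965,  0.55526778]), 'ft_force': array([-0.04118036,  0.03330212, -0.30430141]), 'moment': array([ 0.01505526, -0.04510724, -0.00169105]), 'grip_width': 0.09124190520129004}
```

View pics/scene.png

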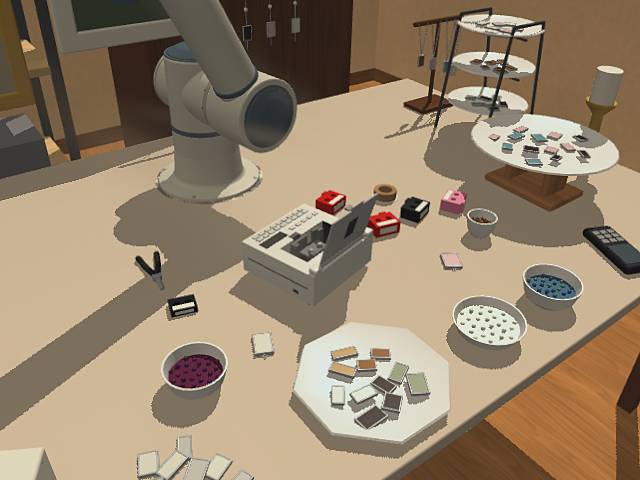

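View pics/top.png

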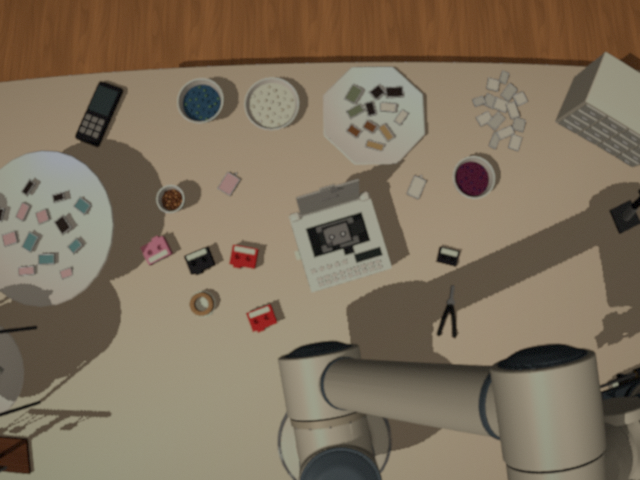

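Candidates, as top-image pixels:
- Tall black cassette at (200,260), which is (415,209) in the scene image.
- Flat spent black one at (448,255).
- Red look-alikes at (244,256) and (262,318).
- Pink look-alike at (155,249).

I choose the black one at (200,260). The printer is at about (340,240) with its lid up at about (330,195).

Next I'll check the choice in a close crop.

```bash
python3 - <<'E'
from h import *
t=load('top')['img'];s=load('scene')['img']
r=lambda im,x,y,w,h,k:cv2.resize(im[y:y+h,x:x+w],None,fx=k,fy=k,interpolation=cv2.INTER_CUBIC)
a=r(t,280,170,120,130,4) #480x520... 
b=r(t,175,235,50,50,6); c2=r(s,390,185,50,50,6)
im=np.zeros((600,800,3),np.uint8); im[:520,:480]=a; im[:300,490:790]=b; im[300:600,490:790]=c2
save('crop1',im)
save('crop2',r(s,235,180,155,125,5))
E
```

```text
(no output)
```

View pics/crop1.png

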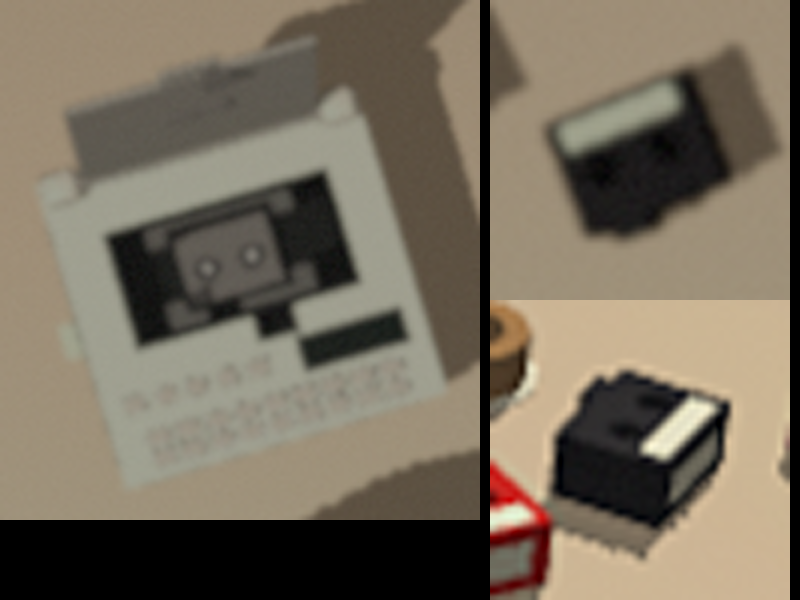

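View pics/crop2.png

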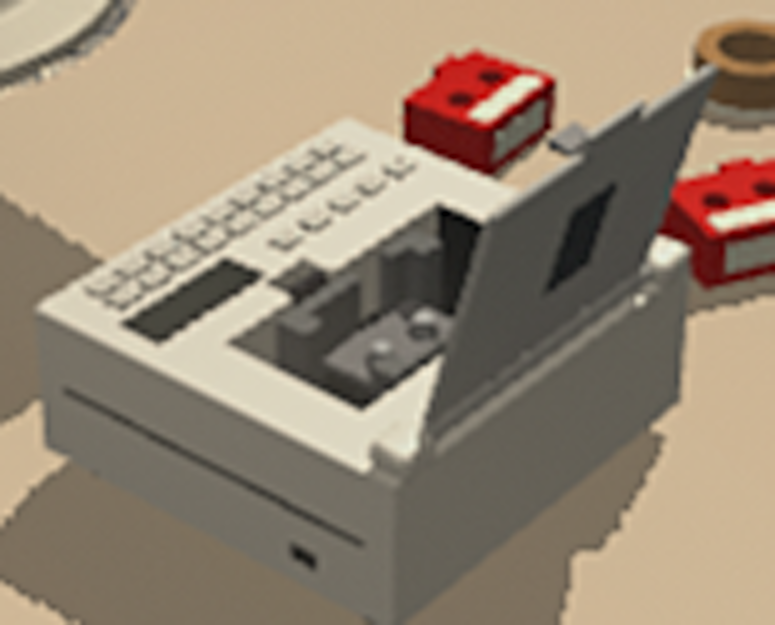

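The choice holds: it's a tall black block with the label on its +x face and the snout on its -x/+y side. I'll fit the poses from corners read in both views, then check them with an overlay.

```bash
cat > fit.py <<'E'
from h import *
from scipy.optimize import least_squares
T=load('top');S=load('scene')
un=lambda p,o,k,off=(0,0):[o[i]+(p[i]-off[i]+.5)/k-.5 for i in(0,1)]
def W(p,L):
    x,y,z,a=p; c,s=np.cos(a),np.sin(a); L=np.array(L,float)
    return np.c_[x+c*L[:,0]-s*L[:,1],y+s*L[:,0]+c*L[:,1],z+L[:,2]]
tp=lambda p:un(p,(280,170),4); sp=lambda p:un(p,(235,180),5)
tc=lambda p:un(p,(175,235),6,(490,0)); sc=lambda p:un(p,(390,185),6,(490,300))
def lidpt(th,r,n,y): # r along lid, n outward
    return [.088-r*np.cos(th)+n*np.sin(th),y,.082+r*np.sin(th)+n*np.cos(th)]
D=[([-.095,.1,.076],T,tp((125,488))),([-.095,-.1,.076],T,tp((445,385))),
 ([-.095,-.1,.076],S,sp((38,310))),([-.095,.1,.076],S,sp((345,122))),
 ([.020,.07,.076],T,tp((122,290))),([.020,-.07,.076],T,tp((342,228)))]
E=[(-.073,-.004,T,tp((316,40))),(.073,-.004,T,tp((66,108))),(.073,.001,S,sp((716,68))),(-.073,-.004,S,sp((490,220)))]
def fp(p):
    r=[proj(c,W(p[:4],[l]))[0]-u for l,c,u in D]
    r+=[proj(c,W(p[:4],[lidpt(p[4],.114,n,y)]))[0]-u for y,n,c,u in E]
    return np.ravel(r)
g0=onz(T,[[340,240]],.08)[0]
P=least_squares(fp,[g0[0],g0[1],.006,.25,1.7],bounds=([0,-1,-.002,-1,1.2],[1,1,.014,1,2.1]),loss='soft_l1',x_scale=[.01,.01,.003,.1,.1])
C=[([.025,.032,.03],T,tc((548,125))),([.025,-.032,.03],T,tc((690,68))),([-.025,.032,.03],T,tc((585,235))),
 ([.025,-.032,.03],S,sc((663,465))),([.025,-.032,0],S,sc((655,527))),([-.025,-.032,.03],S,sc((560,437))),([-.025,-.032,0],S,sc((560,490))),
 ([.025,.032,.03],S,sc((728,405))),([.025,.032,0],S,sc((722,465)))]
fc=lambda p:np.ravel([proj(c,W([p[0],p[1],0,p[2]],[l]))[0]-u for l,c,u in C])
g=onz(T,[[200,260]],.02)[0]
Q=least_squares(fc,[g[0],g[1],.3],loss='soft_l1',x_scale=[.01,.01,.1])
if __name__=='__main__':
    np.set_printoptions(precision=4,suppress=True)
    print(P.x);print(np.round(P.fun.reshape(-1,2),1).tolist());print(Q.x);print(np.round(Q.fun.reshape(-1,2),1).tolist())
    def box(x0,x1,y,z0,z1): return [[x,yy,z] for z in(z0,z1) for x,yy in((x0,-y),(x1,-y),(x1,y),(x0,y))]
    ed=[(i,(i+1)%4) for i in range(4)]+[(4+i,4+(i+1)%4) for i in range(4)]+[(i,i+4) for i in range(4)]
    def draw(c,o,wh,k):
        im=cv2.resize(c['img'][o[1]:o[1]+wh[1],o[0]:o[0]+wh[0]],None,fx=k,fy=k,interpolation=cv2.INTER_CUBIC)
        p=P.x
        for pts,col in((W(p[:4],box(-.095,.095,.1,.0,.076)),(0,255,0)),(W(p[:4],box(-.005,.045,.032,.053,.076)),(255,0,255)),
            (W(p[:4],[lidpt(p[4],r,n,y) for n in(-.004,.001) for r,y in((0,-.073),(.114,-.073),(.114,.073),(0,.073))]),(0,255,255)),
            (W([Q.x[0],Q.x[1],0,Q.x[2]],box(-.025,.025,.032,0,.03)),(255,255,0))):
            u=((proj(c,pts)-o+.5)*k-.5)
            for i,j in ed: cv2.line(im,tuple(int(v) for v in u[i]),tuple(int(v) for v in u[j]),col,1)
        return im
    im=np.zeros((600,800,3),np.uint8)
    a=draw(T,(280,170),(120,130),3.33);b=draw(S,(235,180),(155,125),2.58);c=draw(T,(175,235),(50,50),4);d=draw(S,(390,185),(50,50),4)
    for q,x,y in((a,0,0),(b,400,0),(c,400,340),(d,600,340)): h,w=q.shape[:2]; im[y:y+h,x:x+w]=q[:600-y,:800-x]
    save('ov1',im)
E
python3 fit.py
```

```text
[ 0.5016 -0.023   0.0065  0.269   1.8337]
[[0.2, -0.1], [0.4, 1.3], [-0.8, 0.2], [-0.0, -0.2], [-0.9, -0.5], [0.1, -1.8], [-0.1, -0.5], [-0.8, 1.3], [1.1, 0.7], [-0.9, -0.4]]
[0.4676 0.3259 0.3541]
[[-0.9, -0.5], [-0.9, -0.5], [0.0, -0.1], [0.0, 0.5], [0.0, 0.6], [-1.2, -1.0], [-2.3, 0.6], [0.2, -0.4], [-0.2, -0.2]]
```

View pics/ov1.png

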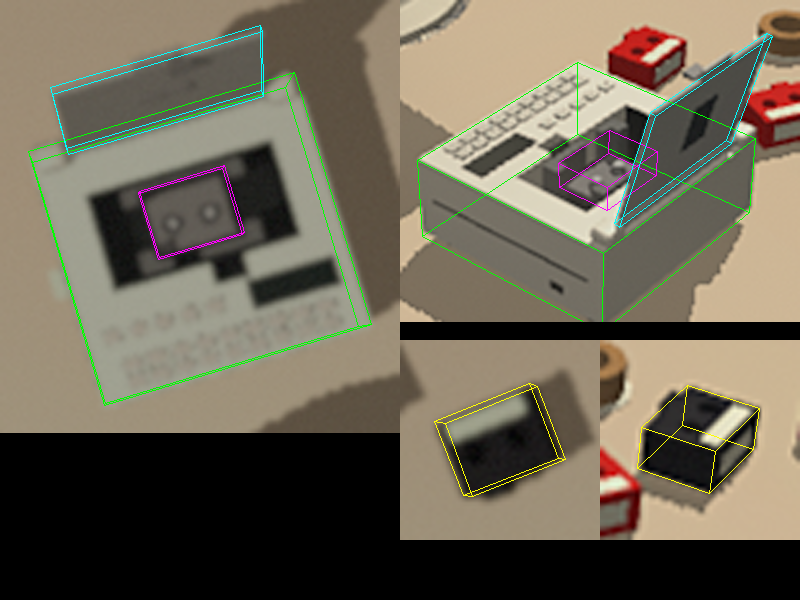

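The overlay fits within about 1 px. I'll refine by snapping the model edges to image gradients, and look at the cradle up close for an offset prior.

```bash
cat > ref.py <<'E'
from fit import *
np.set_printoptions(precision=4,suppress=True)
from scipy.ndimage import map_coordinates,gaussian_filter
def snap(c,A,B,R=2.5,sgn=0):
    """edge samples: (uv model->offset) signed normal offset of strongest gradient"""
    g=gaussian_filter(c['img'].astype(float).sum(2),.7); u=proj(c,np.linspace(A,B,25)[2:-2]); t=u[-1]-u[0]; t/=np.hypot(*t); n=np.array([-t[1],t[0]])
    s=np.arange(-R-.2,R+.21,.1); q=u[:,None]+s[None,:,None]*n
    v=map_coordinates(g,[q[...,1],q[...,0]],order=1); d=np.gradient(v,axis=1).mean(0) # mean along edge
    d=np.abs(d); i=np.argmax(d); return s[i],d[i]
def refine(p0,make,names,free):
    p=np.array(p0,float)
    for it in range(6):
        obs=[]
        for nm,c,A,B in names:
            a,b=make(p,A,B); o,w=snap(c,a,b); u=proj(c,[a,b]); t=u[1]-u[0];t/=np.hypot(*t);n=np.array([-t[1],t[0]])
            obs.append((nm,c,A,B,u.mean(0)+o*n,n,o,w))
        f=lambda q:[(proj(c,[np.mean(make(q,A,B),0)])[0]-m)@n for nm,c,A,B,m,n,o,w in obs]+[x for nm,c,A,B,m,n,o,w in obs for x in [(((lambda uu:(uu[1]-uu[0])/np.hypot(*(uu[1]-uu[0])))(proj(c,make(q,A,B))))@n)*15*0]]
        # use end samples too for yaw
        ob2=[]
        for nm,c,A,B in names:
            A_=np.array(A,float);B_=np.array(B,float)
            for h0,h1 in((0,.5),(.5,1)):
                a0,b0=A_+(B_-A_)*h0,A_+(B_-A_)*h1
                a,b=make(p,a0,b0);o,w=snap(c,a,b);u=proj(c,[a,b]);t=u[1]-u[0];t/=np.hypot(*t);n=np.array([-t[1],t[0]])
                ob2.append((nm,c,a0,b0,proj(c,[(a+b)/2])[0]+o*n,n,o,w))
        f=lambda q:[(proj(c,[np.mean(make(q,A,B),0)])[0]-m)@n for nm,c,A,B,m,n,o,w in ob2]
        r=least_squares(f,p,loss='soft_l1',f_scale=.5,x_scale=[.01,.01,.003,.1][:len(p)] if len(p)==4 else [.01,.01,.1]); p=r.x
    for (nm,*_),e in zip(ob2,f(p)): print(nm,round(float(e),2),end='; ')
    print(p); return p
mk=lambda p,A,B:W(p,[A,B])
z=.076
E=[('Tfront',T,[-.095,.095,z],[-.095,-.095,z]),('Tleft',T,[-.095,.1,z],[.07,.1,z]),('Tright',T,[-.095,-.1,z],[.07,-.1,z]),
('Sfront',S,[-.095,-.1,z],[-.095,.05,z]),('S-y',S,[-.095,-.1,z],[.06,-.1,z]),('Srec+y..',S,[-.02,-.068,z],[.0,-.068,z])][:5]+[('Sbot',S,[-.08,-.1,0],[.08,-.1,0])]
pp=refine(P.x[:4],mk,E,4)
mc=lambda p,A,B:W([p[0],p[1],0,p[2]],[A,B]); h=.03
E=[('T+y',T,[.025,.032,h],[-.025,.032,h]),('T+x',T,[.025,.032,h],[.025,-.032,h]),('S-ytop',S,[-.025,-.032,h],[.025,-.032,h]) ,
('S-ybot',S,[-.025,-.032,0],[.025,-.032,0]),('S+xbot',S,[.025,-.032,0],[.025,.032,0]),('S-xv',S,[-.025,-.032,0],[-.025,-.032,h]),('T-x',T,[-.025,-.032,h],[-.025,.0,h])]
cc=refine(Q.x,mc,E,3)
np.save('/tmp/p.npy',pp);np.save('/tmp/c.npy',cc)
# rectified deck-plane view of recess (printer frame, 6px/mm, +y left, x up), both cams
out=[]
for c in(T,S):
    X,Y=np.meshgrid(np.arange(.085,-.085,-.00025),np.arange(.02+.055,.02-.055,-.00025)) # X= y coord
    u=proj(c,W(pp,np.c_[Y.ravel(),X.ravel(),np.full(X.size,z)])).reshape(X.shape+(2,)).astype(np.float32)
    im=np.clip(cv2.remap(c['img'],u[...,0],u[...,1],cv2.INTER_CUBIC).astype(float)*1.6,0,255).astype(np.uint8)
    def rect(x0,x1,y0,y1,col): cv2.rectangle(im,(int((.085-y1)/.00025),int((.075-x1)/.00025)),(int((.085-y0)/.00025),int((.075-x0)/.00025)),col,1)
    out.append(im[::1])
v=np.vstack(out)[:, :]; v=cv2.resize(v,None,fx=.65,fy=.65); print(v.shape); save('rect',v)
E
python3 ref.py
```

```text
Tfront -0.18; Tfront -0.35; Tleft -0.19; Tleft -0.37; Tright 0.0; Tright -0.08; Sfront -0.12; Sfront -2.7; S-y -0.17; S-y -0.15; Sbot 1.13; Sbot 1.45; [ 0.5017 -0.0236  0.009   0.2692]
T+y -0.01; T+y 0.59; T+x 0.11; T+x -1.93; S-ytop -0.07; S-ytop 0.72; S-ybot -0.07; S-ybot 0.02; S+xbot -1.16; S+xbot -0.41; S-xv -0.33; S-xv -0.53; T-x 1.23; T-x 2.11; [0.4676 0.3275 0.3479]
(572, 442, 3)
```

View pics/rect.png

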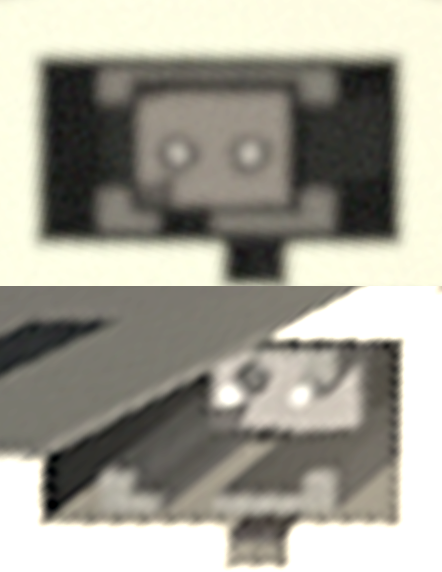

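The rectified deck view (top, then scene) is clear. The cradle spans columns 96–336, the snout gap is centred at column 187, and the carrier plate covers columns 135–293, rows 90–207. After parallax, the cradle offset is about dy = +1.2 mm and dx = -1±1 mm, which gives a good start for the feel. I'll make the same check on the cassette.

```bash
python3 - <<'E'
from fit import *
q=Q.x; out=[]
for c,z in((T,.03),(S,.03),(S,0)):
    X,Y=np.meshgrid(np.arange(.045,-.045,-.00025),np.arange(.04,-.04,-.00025))
    u=proj(c,W([q[0],q[1],0,q[2]],np.c_[Y.ravel(),X.ravel(),np.full(X.size,z)])).reshape(X.shape+(2,)).astype(np.float32)
    im=np.clip(cv2.remap(c['img'],u[...,0],u[...,1],cv2.INTER_CUBIC).astype(float)*1.5,0,255).astype(np.uint8)
    # nominal outline
    cv2.rectangle(im,(180-128,160-100),(180+128,160+100),(255,255,0) if z else (0,255,0),1)
    cv2.rectangle(im,(180-84,160+100),(180-12,160+124),(255,255,0),1); out.append(im)
save('rectc',cv2.resize(np.hstack(out),None,fx=.74,fy=.74))
E
```

```text
(no output)
```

View pics/rectc.png

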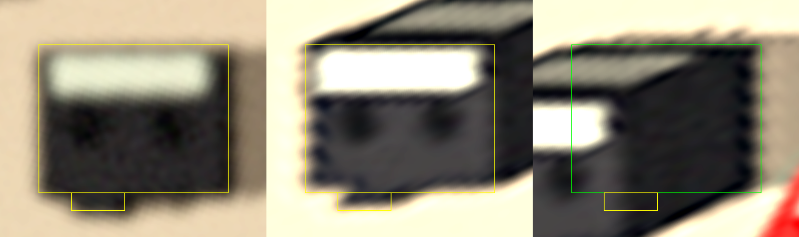

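The cassette fit is within about 1 mm, and the grip centres y anyway. Grasping now.

```bash
cat >> h.py <<'E'
from scipy.spatial.transform import Rotation
def ori(a,s=1):
    x=np.array([0,0,-1.]); z=s*np.array([-np.sin(a),np.cos(a),0]); y=np.cross(z,x)
    return Rotation.from_matrix(np.c_[x,y,z]).as_quat()
def st(m=''):
    o=bot.observe(); print(m,'t',round(o['t'],2),'p',np.round(o['position'],4),'F',np.round(o['ft_force'],1),'M',np.round(o['moment'],2),'w',round(o['grip_width'],4)); return o
E
python3 - <<'E'
from h import *
c=[.4673,.3262,.352]
for s in(1,-1):
    print(s,bot.inverse_kinematics([c[0],c[1],.2],ori(c[2],s)), bot.inverse_kinematics([.52,-.02,.2],ori(.269,s)))
q=min((1,-1),key=lambda s:abs(bot.inverse_kinematics([c[0],c[1],.2],ori(c[2],s))[5])); print(q)
p=bot.observe()['position']; bot.servo_line([p[0]+.03,p[1]+.1,.33],rate=.4)
bot.grip(.080)
bot.move_to([c[0],c[1],.30],ori(c[2],q)); st('above')
bot.servo_line([c[0],c[1],.05],rate=.3); bot.servo_line([c[0],c[1],.015],rate=.1); st('down')
bot.grip(.05); st('grip')
bot.servo_line([c[0],c[1],.06],rate=.15);st('lift')
i=cam('scene')['img']; save('grasp',cv2.resize(i[120:260,340:500],None,fx=4,fy=4))
E
```

```text
1 [ 5.04644828e-01  4.02876734e-01  1.46618837e+00 -4.44089210e-16
  1.27252755e+00 -1.41815150e+00] [-1.53225172e-01  3.32684886e-01  1.58236357e+00 -4.44089210e-16
  1.22654420e+00 -1.99302150e+00]
-1 [ 5.04644828e-01  4.02876734e-01  1.46618837e+00 -4.44089210e-16
  1.27252755e+00  1.72344115e+00] [-1.53225172e-01  3.32684886e-01  1.58236357e+00 -4.44089210e-16
  1.22654420e+00  1.14857115e+00]
1
above t 4.18 p [0.4677 0.3257 0.3   ] F [ 0.1 -0.3 -1.1] M [ 0.16 -0.15 -0.  ] w 0.08
down t 5.67 p [0.4676 0.3264 0.0156] F [ 0.3  0.  -0.1] M [ 0.1  -0.13 -0.04] w 0.0799
grip t 6.3 p [0.4673 0.3262 0.015 ] F [ 0.6 -0.8 -0.4] M [ 0.07 -0.07 -0.02] w 0.0498
lift t 6.75 p [0.4675 0.3263 0.0602] F [ 0.3 -0.6 -1.2] M [ 0.09 -0.12 -0.03] w 0.0502
```

View pics/grasp.png

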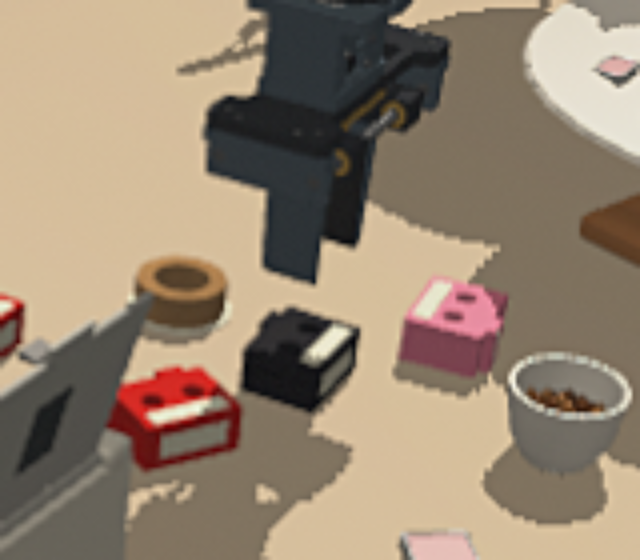

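The grip closed to the commanded 50 mm without catching the cassette, which still stands where it was (near-bottom corner at scene px (418,222)). I'll check where the tips really are against the projection of the TCP.

```bash
python3 - <<'E'
from h import *
T=load('top');S=load('scene'); a=.352
for z in(.0602,.08,.09,.1):
    print(z,proj(S,[[.4675,.3263,z],[.4675+.025*np.sin(a),.3263-.025*np.cos(a),z],[.4675-.025*np.sin(a),.3263+.025*np.cos(a),z]]).round(1).tolist())
print(proj(S,[[.4673,.3262,.03],[.4673,.3262,.0]]))
o=bot.observe();R=Rotation.from_quat(o['eef_rot']).as_matrix();print(R.round(3),o['joint_positions'].round(3))
c=cam('scene');save('full2',c['img']);c=cam('top'); im=cv2.resize(c['img'][180:320,120:280],None,fx=4,fy=4);save('top2',im)
E
```

```text
0.0602 [[416.3, 193.4], [411.8, 197.5], [420.6, 189.3]]
0.08 [[417.1, 186.3], [412.6, 190.4], [421.5, 182.3]]
0.09 [[417.6, 182.7], [413.0, 186.7], [422.0, 178.7]]
0.1 [[418.0, 179.0], [413.5, 183.0], [422.4, 175.1]]
[[414.85710102 203.95115504]
 [413.58548371 214.25365388]]
[[-0.    -0.939 -0.345]
 [-0.    -0.345  0.939]
 [-1.     0.    -0.   ]] [ 0.505  0.57   1.62   0.     0.951 -1.418]
```

View pics/top2.png

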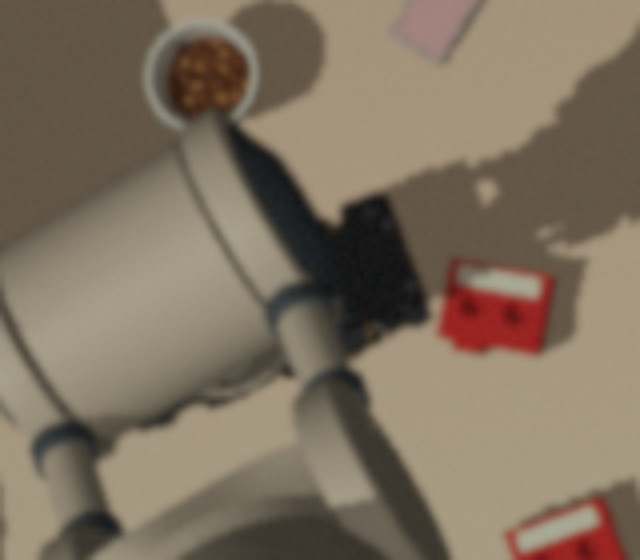

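The projected TCP is about 9 px lower than the visible tips, so the tips sit about 25 mm above the nominal TCP at this opening, presumably retreating as the fingers open. I'll measure tip height against opening in one composite.

```bash
python3 - <<'E'
from h import *
a=.352; out=[]
for w in(.0,.064,.08):
    bot.grip(w); o=st(str(w)); c=cam('scene'); p=o['position']; W_=o['grip_width']/2
    d=np.array([np.sin(a),-np.cos(a),0]); e=np.array([np.cos(a),np.sin(a),0]);x0,y0,ww,hh=385,140,66,85;k=4
    im=cv2.resize(c['img'][y0:y0+hh,x0:x0+ww],None,fx=k,fy=k,interpolation=cv2.INTER_CUBIC)
    for z,col in((0,(255,0,0)),(.02,(255,255,0)),(.03,(0,255,0))):
        # outer bottom edge of front finger (backs), 32 wide
        q=[p+d*(W_+.0135)+e*s*.016+np.array([0,0,z]) for s in(-1,1)]
        u=((proj(c,q)-[x0,y0]+.5)*k-.5).astype(int); cv2.line(im,tuple(map(int,u[0])),tuple(map(int,u[1])),col,1)
    out.append(im)
save('tips',np.hstack(out))
E
```

```text
0.0 t 7.75 p [0.4673 0.3262 0.06  ] F [-0.2 -0.  -1.1] M [ 0.15 -0.11  0.03] w 0.0009
0.064 t 8.85 p [0.4673 0.3262 0.06  ] F [-0.3 -0.6  0.2] M [ 0.12 -0.18 -0.01] w 0.0641
0.08 t 9.36 p [0.4673 0.3262 0.06  ] F [-1.5 -0.1 -0. ] M [ 0.15 -0.13  0.02] w 0.0798
```

View pics/tips.png

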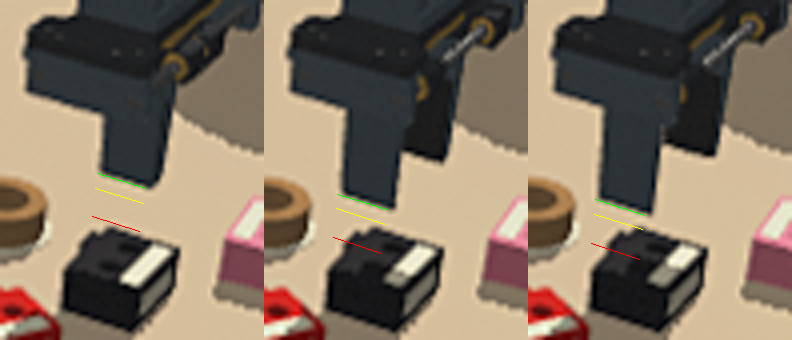

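The tips sit a constant ~28 mm above the reported TCP at every opening, and possibly a few mm to the side. I'll solve for that offset, then confirm it by touch.

```bash
python3 - <<'E'
from h import *
from scipy.optimize import least_squares
c=load('scene');a=.352;d=np.array([np.sin(a),-np.cos(a),0]); e=np.array([np.cos(a),np.sin(a),0]);p=np.array([.4673,.3262,.06])
M=[(.0005,(417.1,185.75)),(.032,(411.5,191.5)),(.04,(409.5,192.25))]
f=lambda q:np.ravel([proj(c,[p+d*(w+.0135+q[2])+e*q[1]+[0,0,q[0]]])[0]-m for w,m in M])
print(least_squares(f,[.02,0,0]).x)
print(least_squares(lambda q:np.r_[f(q),q[2]/.001],[.02,0,0]).x)
# touch: descend with guard toward table straddling cassette
C=[.4673,.3262]
F0=st('start')['ft_force']
z=.06
for z in(.03,.015,.008,.0,-.004,-.008,-.012):
    bot.servo_line([*C,z],rate=.1); F=bot.observe()['ft_force']
    print(z,(F-F0).round(1),bot.observe()['position'][2].round(4))
    if abs(F-F0).max()>4: break
E
```

```text
[0.04345781 0.0158788  0.02438446]
[2.90589414e-02 5.66371739e-03 1.02438955e-06]
start t 9.41 p [0.4673 0.3262 0.06  ] F [0.6 0.1 0.1] M [ 0.1  -0.16 -0.04] w 0.08
0.03 [-0.5  0.5  0.7] 0.0299
0.015 [-0.8 -0.3  0. ] 0.015
0.008 [-1.8  0.6 -0.6] 0.0079
0.0 [-1.2 -0.   0.6] -0.0004
-0.004 [-0.4  1.   0.4] -0.0042
-0.008 [-0.4  0.5  0.7] -0.0082
-0.012 [-0.1 -0.5  0.5] -0.0122
```

The arm is at TCP z = -12 mm with no contact, which confirms the tool offset. I'll grip here with a picture before and after, and track the label to see how far the centring moves the cassette.

```bash
python3 - <<'E'
from h import *
def lab(c,box=(395,190,440,225)):
    x0,y0,x1,y1=box; g=c['img'][y0:y1,x0:x1].astype(float).min(2); m=(g>205)
    n,l,s,ce=cv2.connectedComponentsWithStats(m.astype(np.uint8)); i=1+np.argmax(s[1:,4]); return s[i,4],ce[i]+[x0,y0]
t0=load('scene') 
a=cam('scene'); print('before',lab(a)); 
bot.grip(.055); st('grip'); b=cam('scene'); print('after',lab(b))
r=lambda c:cv2.resize(c['img'][150:235,385:450],None,fx=6,fy=6,interpolation=cv2.INTER_CUBIC)
save('grip2',np.hstack([r(a),r(b)]))
E
```

```text
Traceback (most recent call last):
ValueError: attempt to get argmax of an empty sequence
```

```bash
python3 - <<'E'
from h import *
def lab(c,box=(400,192,436,222)):
    x0,y0,x1,y1=box; g=c['img'][y0:y1,x0:x1].astype(float); m=(g.max(2)-g.min(2)<30)&(g.min(2)>85)
    n,l,s,ce=cv2.connectedComponentsWithStats(m.astype(np.uint8)); return [(int(s[i,4]),(ce[i]+[x0,y0]).round(1).tolist()) for i in range(1,n) if s[i,4]>8]
a=cam('scene'); print('before',lab(a))
bot.grip(.055); st('grip'); b=cam('scene'); print('after',lab(b))
r=lambda c:cv2.resize(c['img'][150:235,385:450],None,fx=6,fy=6,interpolation=cv2.INTER_CUBIC)
save('grip2',np.hstack([r(a),r(b)]))
E
```

```text
before [(51, [420.8, 205.8]), (19, [423.3, 212.7])]
grip t 11.9 p [ 0.4674  0.3263 -0.0119] F [-0.2 -0.3  1. ] M [ 0.17 -0.14  0.05] w 0.0639
after [(51, [420.5, 206.1]), (20, [423.4, 212.4])]
```

View pics/grip2.png

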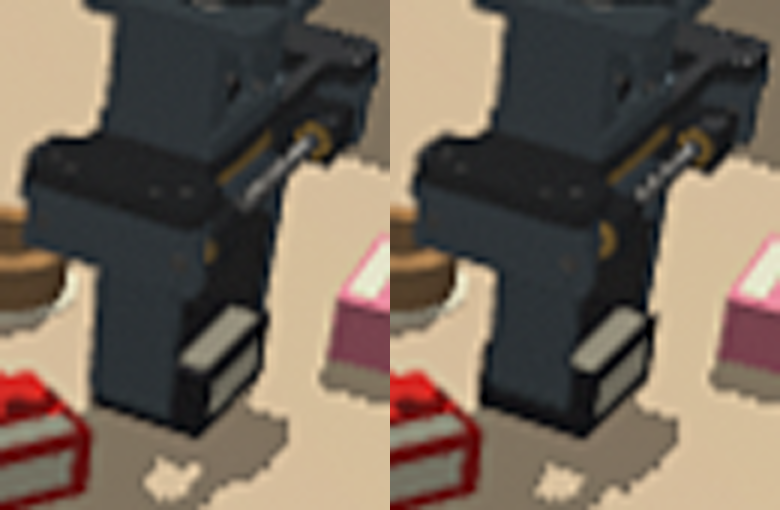

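Gripped at 63.9 mm, with the cassette shifted less than 1 mm. The finger's lower edge in the right panel runs from about (490,372) to (572,405). I'll solve for the finger offset from that.

```bash
python3 - <<'E'
from h import *
from scipy.optimize import least_squares
c=cam('scene');a=.352;d=np.array([np.sin(a),-np.cos(a),0]); e=np.array([np.cos(a),np.sin(a),0]);p=np.array([.4674,.3263,-.012])
f=lambda q:proj(c,[p+d*(.032+.0135)+e*q[1]+[0,0,q[0]]])[0]-[408.5,214.75]
print(least_squares(f,[.02,0]).x, proj(c,[p+d*.0455+e*s*.016+[0,0,.028] for s in(-1,1)]))
# segment bluish finger vs black: print blue-red profile down a mid-finger column
im=c['img'].astype(int)
for u in(402,405,408,411,414): print(u,[tuple(im[v,u]) [2] for v in range(204,224)])
v=208; print([int(x) for x in im[v,394:424,2]]); v=200; print([int(x) for x in im[v,394:424,2]])
E
```

```text
[0.03539063 0.00553023] [[400.3018222  214.65873253]
 [412.06984393 218.64993724]]
402 [np.int64(65), np.int64(57), np.int64(50), np.int64(46), np.int64(52), np.int64(54), np.int64(54), np.int64(54), np.int64(57), np.int64(52), np.int64(34), np.int64(26), np.int64(19), np.int64(15), np.int64(71), np.int64(97), np.int64(98), np.int64(97), np.int64(98), np.int64(97)]
405 [np.int64(54), np.int64(52), np.int64(54), np.int64(53), np.int64(54), np.int64(53), np.int64(54), np.int64(54), np.int64(55), np.int64(56), np.int64(51), np.int64(36), np.int64(20), np.int64(19), np.int64(17), np.int64(71), np.int64(97), np.int64(98), np.int64(96), np.int64(95)]
408 [np.int64(54), np.int64(54), np.int64(54), np.int64(54), np.int64(53), np.int64(53), np.int64(54), np.int64(53), np.int64(53), np.int64(53), np.int64(56), np.int64(52), np.int64(36), np.int64(24), np.int64(21), np.int64(14), np.int64(71), np.int64(96), np.int64(97), np.int64(96)]
411 [np.int64(53), np.int64(52), np.int64(54), np.int64(53), np.int64(53), np.int64(53), np.int64(54), np.int64(54), np.int64(53), np.int64(55), np.int64(54), np.int64(55), np.int64(51), np.int64(38), np.int64(24), np.int64(22), np.int64(15), np.int64(72), np.int64(97), np.int64(98)]
414 [np.int64(53), np.int64(52), np.int64(54), np.int64(53), np.int64(48), np.int64(44), np.int64(46), np.int64(49), np.int64(51), np.int64(51), np.int64(50), np.int64(49), np.int64(48), np.int64(42), np.int64(31), np.int64(23), np.int64(21), np.int64(15), np.int64(70), np.int64(96)]
[157, 156, 157, 157, 159, 156, 90, 31, 52, 53, 54, 54, 53, 54, 53, 53, 53, 53, 54, 54, 48, 44, 91, 120, 123, 122, 127, 112, 71, 28]
[146, 186, 156, 147, 154, 155, 160, 148, 91, 46, 52, 53, 54, 53, 53, 53, 53, 54, 54, 55, 53, 49, 42, 30, 22, 26, 23, 24, 22, 19]
```

The pads sit about 2.5 mm to +x of the cassette's centre and overlap it by only about 10 mm. I'll regrasp 2.5 mm back and 5 mm deeper, lift, and carry it to just above the bay.

```bash
cat >> h.py <<'E'
a0=.352; e0=np.array([np.cos(a0),np.sin(a0)])
PX=np.array([.5017,-.0234]); PA=.269; OFF=.0025; ZB=.017   # bottom = TCP z + ZB ; cassette = TCP + OFF*e
def pe(x,y): return PX+[np.cos(PA)*x-np.sin(PA)*y,np.sin(PA)*x+np.cos(PA)*y]
def tcp(dx,dy,zb): return [*pe(.020+dx-OFF,dy),zb-ZB]
def ft(n=6):
    v=[]
    for _ in range(n):
        bot.wait(.01); o=bot.observe(); v.append(np.r_[o['ft_force'],o['moment']])
    v=np.mean(v,0); c,s=np.cos(PA),np.sin(PA); M=np.array([[c,s,0],[-s,c,0],[0,0,1]])  # to printer axes
    return np.r_[M@v[:3],M@v[3:]]
E
python3 - <<'E'
from h import *
bot.grip(.074); C=np.array([.4673,.3262])-OFF*e0
bot.servo_line([*C,-.017],rate=.1); o=st('pre'); bot.grip(.055); st('g')
bot.servo_line([*C,.02],rate=.15); st('lift')
bot.servo_line([*C,.12],rate=.35)
p=tcp(-.001,.0012,.12); print(p)
bot.servo_line(p,ori(PA,1),rate=.3); st('over'); 
bot.wait(.2); b=ft(10); np.save('/tmp/b.npy',b); print(b.round(2))
c=cam('scene'); save('over',c['img'])
E
```

```text
pre t 12.63 p [ 0.4644  0.3251 -0.0174] F [0.2 0.4 0.5] M [ 0.15 -0.08 -0.  ] w 0.0739
g t 12.95 p [ 0.465   0.3254 -0.017 ] F [-0.  -0.4 -0.6] M [ 0.13 -0.12  0.01] w 0.0637
lift t 13.35 p [0.4653 0.3255 0.0204] F [-0.7  0.2 -1.9] M [ 0.11 -0.08 -0.04] w 0.0639
[np.float64(0.517287691867795), np.float64(-0.017857991137260866), 0.103]
over t 15.09 p [ 0.5167 -0.0169  0.1027] F [ 0.2 -0.1 -0.4] M [ 0.1  -0.13 -0.02] w 0.064
[ 0.13 -0.06 -0.27  0.08 -0.17  0.01]
```

```bash
cat >> h.py <<'E'
def probe(dx,dy,zs,lim=2.5):
    b=np.load('/tmp/b.npy')
    for z in zs:
        bot.servo_line(tcp(dx,dy,z),rate=.06); f=ft(4)-b
        if f[2]>lim: break
    print('dx%.1f dy%.1f'%(dx*1e3,dy*1e3),'zb cmd',round(z,4),'act',round(bot.observe()['position'][2]+ZB,4),'F',f[:3].round(1),'M',f[3:].round(3),'t',round(bot.observe()['t'],1)); return z,f
E
python3 - <<'E'
from h import *
bot.servo_line(tcp(-.001,.0012,.100),rate=.1)
probe(-.001,.0012,np.arange(.098,.058,-.0015))
E
```

```text
dx-1.0 dy1.2 zb cmd 0.074 act 0.0744 F [-0.8  2.7  9.5] M [ 0.603  0.294 -0.063] t 20.6
```

Contact came at an underside height of 74.5 mm. Vision put the deck at about 83 mm, so the cassette may already be in the pocket with something else touching. I'll back off 2 mm and nudge sideways to feel for walls.

```bash
python3 - <<'E'
from h import *
b=np.load('/tmp/b.npy'); z=.0765
def at(dx,dy):
    bot.servo_line(tcp(dx*1e-3,dy*1e-3,z),rate=.06); f=ft(4)-b; print(dx,dy,f[:3].round(1),f[3:].round(2)); return f
at(-1,1.2)
for s in(1,-1):
    for k in(1,2,3):
        if abs(at(-1+s*k,1.2)[0])>3.5: break
at(-1,1.2)
for s in(1,-1):
    for k in(1,2,3):
        if abs(at(-1,1.2+s*k)[1])>3.5: break
at(-1,1.2); st()
E
```

```text
-1 1.2 [-0.1  0.8  0.7] [ 0.21  0.   -0.04]
0 1.2 [-0.7  1.  -0.7] [ 0.24  0.01 -0.05]
1 1.2 [-0.1  1.7 -0.8] [ 0.23  0.05 -0.05]
2 1.2 [-3.8  0.8 -0.8] [ 0.1   0.78 -0.03]
-2 1.2 [ 2.2  2.1 -1.8] [ 0.31 -0.5  -0.04]
-3 1.2 [ 5.7  2.3 -2.8] [ 0.53 -1.16 -0.06]
-1 1.2 [ 0.9  1.1 -0.1] [ 0.19 -0.13 -0.01]
-1 2.2 [0.1 0.1 0.2] [ 0.02 -0.05 -0.03]
-1 3.2 [ 0.3  0.  -0.4] [ 0.   -0.03  0.01]
-1 4.2 [-0.4 -4.1 -1.3] [-0.82  0.13 -0.01]
-1 0.19999999999999996 [0.1 4.5 0.8] [ 0.82 -0.05 -0.06]
-1 1.2 [ 0.1  1.1 -0.8] [ 0.25 -0.01 -0.05]
 t 23.99 p [ 0.5173 -0.0179  0.0595] F [-0.1  1.6 -1.4] M [ 0.38 -0.09 -0.03] w 0.0639
```

It's in the pocket. The walls are at x ≈ -1.4/+1.0 and y ≈ +1.4/+3.1 mm, so the centre is about (-0.2, 2.3). Centring there and lowering with a guard.

```bash
python3 - <<'E'
from h import *
bot.servo_line(tcp(-.0002,.0023,.0765),rate=.06); b=ft(6)
print((b-np.load('/tmp/b.npy')).round(2)); 
probe(-.0002,.0023,np.arange(.0745,.052,-.0022),lim=2.0); st()
E
```

```text
[ 0.09  0.2   0.2  -0.02  0.01 -0.  ]
dx-0.2 dy2.3 zb cmd 0.0745 act 0.0746 F [-0.3  0.1  4.1] M [-0.038  0.022 -0.026] t 24.6
 t 24.57 p [ 0.518  -0.0167  0.0576] F [ 0.1 -0.   3.6] M [ 0.1  -0.14 -0.06] w 0.0637
```

There's a pure vertical 4 N with the underside about 10 mm above the carrier, so a finger edge is probably on the cradle beside its slot. On the earlier contact the moment pointed to the -x side, so I'll try a shift to +x.

```bash
python3 - <<'E'
from h import *
np.save('/tmp/b0.npy',np.load('/tmp/b.npy'))
for dx in(.0008,.0014):
    bot.servo_line(tcp(dx-.0,.0023,.0765),rate=.06); 
    z,f=probe(dx,.0023,np.arange(.0743,.052,-.002),lim=2.0)
    if z<.07: break
st()
E
```

```text
dx0.8 dy2.3 zb cmd 0.0743 act 0.0744 F [-0.2  0.1  6. ] M [ 0.019  0.165 -0.037] t 25.1
dx1.4 dy2.3 zb cmd 0.0743 act 0.0743 F [-2.4  0.   6.8] M [ 0.016  0.653 -0.048] t 25.6
 t 25.64 p [ 0.5192 -0.0162  0.0573] F [-1.3 -0.8  6.2] M [ 0.01  0.48 -0.02] w 0.0639
```

The reaction stays on the -x side (rx ≈ -20 mm), so the pads are a bit too far to -x for the slots, while the cassette is already guided about 10 mm into the pocket. I'll centre it, unload and let go so it slides down, then look.

```bash
python3 - <<'E'
from h import *
bot.servo_line(tcp(-.0002,.0023,.0756),rate=.06); print((ft(4)-np.load('/tmp/b.npy')).round(2))
bot.grip(.076); bot.wait(.2); st('open'); print((ft(4)-np.load('/tmp/b.npy')).round(2))
bot.servo_line(tcp(-.0002,.0023,.16),rate=.2); st()
c=cam('scene'); save('drop',cv2.resize(c['img'][165:315,225:400],None,fx=4,fy=4,interpolation=cv2.INTER_CUBIC))
# predicted top-face corners seated vs hung up
p=np.array([*PX,0])
for top in(.0835+.007,.0835+.019):
    print(top,proj(c,[[*pe(.0198+x,.0023+y),top] for x,y in((-.025,-.032),(.025,-.032),(-.025,.032))]).round(1).tolist())
E
```

```text
[ 0.28  0.15 -0.53 -0.03 -0.    0.01]
open t 26.53 p [ 0.5178 -0.0166  0.0586] F [-0.   0.4  0.1] M [ 0.11 -0.14  0.01] w 0.076
[ 0.33  0.1  -0.1  -0.   -0.   -0.04]
 t 27.14 p [ 0.5177 -0.0166  0.143 ] F [-0.7  0.5 -0.1] M [ 0.12 -0.11 -0.02] w 0.0763
0.09050000000000001 [[296.8, 239.6], [315.8, 248.5], [316.3, 226.6]]
0.10250000000000001 [[296.7, 234.7], [315.9, 243.6], [316.4, 221.8]]
```

View pics/drop.png

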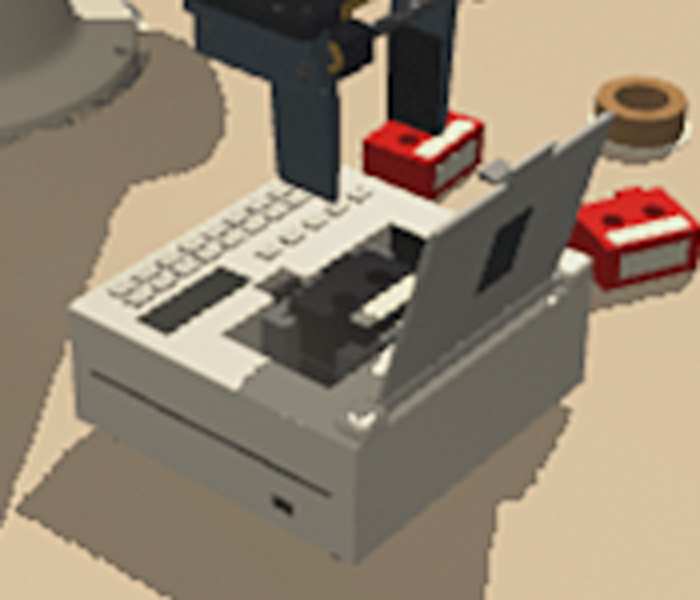

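The view budget is used up (12). The picture shows the cassette in the bay, its label end near crop px (355,320), and the printer unmoved. I'll check seating by touch: the fingertips met the cradle at TCP z = 0.058, so a seated top (7 mm above deck) should be met at about 0.065, and a hung-up one at about 0.077.

```bash
python3 - <<'E'
from h import *
bot.grip(0.0); bot.servo_line(tcp(0,.0023,.106),rate=.2); np.save('/tmp/b.npy',ft(6))
z,f=probe(0,.0023,np.arange(.101,.074,-.002),lim=1.5)
st()
bot.servo_line(tcp(0,.0023,.12),rate=.2)
E
```

```text
dx0.0 dy2.3 zb cmd 0.081 act 0.081 F [ 0.3 -0.2  1.8] M [-0.018 -0.084 -0.004] t 31.9
 t 31.95 p [ 0.5181 -0.0165  0.064 ] F [0.8 0.2 2.2] M [ 0.12 -0.24  0.  ] w 0.0003
```

First contact is at TCP z ≈ 0.0645, matching a seated cassette (7 mm above the deck). Those touches also reference the fingertips to the deck. Next I'll swing the lid from behind with the shut fingers, with a force guard.

```bash
cat >> h.py <<'E'
ZH=.0637; DX=.001
def H(X,Z,y=0): return [*pe(.088+X-DX,y),ZH+Z]
def lidp(th,rc=.106,hw=.016):
    n=.001+hw*np.sin(th); r=rc-hw*np.cos(th)
    return H(-r*np.cos(th)+n*np.sin(th), r*np.sin(th)+n*np.cos(th))
E
python3 - <<'E'
from h import *
p=bot.observe()['position']; bot.servo_line([p[0],p[1],ZH+.16],rate=.35)
bot.servo_line(H(.078,.16),rate=.3); np.save('/tmp/b.npy',ft(6))
bot.servo_line(H(.078,.098),rate=.25); b=np.load('/tmp/b.npy'); print('behind',(ft(3)-b)[:3].round(1))
for X in(.055,.03): bot.servo_line(H(X,.099),rate=.15); print(X,(ft(3)-b)[:3].round(1))
for th in(1.5,1.3,1.1,.9,.7,.5,.35,.24,.17):
    bot.servo_line(lidp(th),rate=.15); f=(ft(2)-b)[:3]; print(th,f.round(1),round(bot.observe()['t'],1))
    if np.abs(f).max()>9: print('STOP');break
c=cam('scene'); save('lid1',c['img'])
E
```

```text
behind [ 0.8 -0.1  1.1]
0.055 [1.4 0.3 0.8]
0.03 [ 0.9 -0.1  1. ]
1.5 [ 1.1 -0.2 -0.3] 34.9
1.3 [1.2 0.3 0.6] 35.2
1.1 [1.3 0.5 0.2] 35.5
0.9 [0.7 0.  1.1] 35.8
0.7 [ 1.1 -0.3  1.4] 36.1
0.5 [ 0.2 -0.1  1. ] 36.4
0.35 [ 1.5  0.4 -0.4] 36.7
0.24 [0.9 0.1 0.8] 37.0
0.17 [0.5 0.3 0.5] 37.2
```

The ~1 N along the arc matches the hinge friction. Now the gentle press in small steps.

```bash
python3 - <<'E'
from h import *
b=np.load('/tmp/b.npy'); pk=0
for th in np.r_[np.arange(.145,.06,-.012),np.arange(.055,-.09,-.006)]:
    bot.servo_line(lidp(th),rate=.05); f=(ft(2)-b); pk=max(pk,f[2])
    print(round(th,3),f[:3].round(1),'zt',round(bot.observe()['position'][2]-ZH,4),round(bot.observe()['t'],1))
    if f[2]>19: break
E
```

```text
0.145 [0.5 0.1 0.2] zt 0.0163 37.5
0.133 [ 0.2 -0.1  0.9] zt 0.015 37.8
0.121 [-0.1  0.1  0.5] zt 0.0138 38.1
0.109 [ 0.3 -0.3  0.7] zt 0.0125 38.3
0.097 [ 0.2 -0.1  1.6] zt 0.0112 38.6
0.085 [1.4 0.5 0.9] zt 0.0099 38.9
0.073 [1.4 0.3 1.8] zt 0.0087 39.1
0.061 [0.8 0.1 6. ] zt 0.0075 39.4
0.055 [-0.4  1.2  7.6] zt 0.007 39.7
0.049 [0.4 0.5 6.4] zt 0.0063 39.9
0.043 [0.2 0.7 5.5] zt 0.0056 40.2
0.037 [ 0.5 -0.1  4. ] zt 0.0049 40.5
0.031 [ 0.7 -0.1  2.6] zt 0.0042 40.7
0.025 [0.3 0.  1.4] zt 0.0035 41.0
0.019 [-0.  -0.   0.5] zt 0.0029 41.3
0.013 [ 0.4  0.3 -0.1] zt 0.0023 41.5
0.007 [0.1 0.4 1.2] zt 0.0017 41.8
0.001 [0.2 0.  3.5] zt 0.0012 42.1
-0.005 [-1.8  1.3 12.6] zt 0.0009 42.3
-0.011 [-5.3  1.7 22.2] zt 0.0006 42.6
```

The stop was met at the expected lid-shut height, but the press force was lower than described (7.6 N peak sampled). I'll back off and check by touch and image whether the lid stays shut.

```bash
python3 - <<'E'
from h import *
p=np.array(lidp(0)); bot.servo_line(p+[0,0,.03],rate=.15); bot.wait(.6); b=ft(8)
for z in np.r_[.018,.014,.011,np.arange(.009,-.003,-.001)]:
    bot.servo_line(H(-.09,z),rate=.08); f=ft(3)-b
    if f[2]>1.3: print(round(z,4),f[:3].round(1)); 
    if f[2]>4: break
st(); bot.servo_line(p+[0,0,.16],rate=.35); bot.servo_line([.42,.22,.30],rate=.4); st('away')
c=cam('scene');save('end',c['img']); t=cam('top'); save('endt',t['img'])
from fit import lidpt,W,snap if False else lidpt
E
cat > lidchk.py <<'E'
from fit import *
from scipy.ndimage import gaussian_filter,map_coordinates
T=load('top');S=load('scene'); pp=[*PX,.0078,PA]
def edge(c,A,B):
    g=gaussian_filter(c['img'].astype(float).sum(2),.6); u=proj(c,W(pp,np.linspace(A,B,25))); t=u[-1]-u[0];t/=np.hypot(*t);n=np.array([-t[1],t[0]])
    s=np.arange(-4,4.01,.25); q=u[:,None]+s[None,:,None]*n; v=map_coordinates(g,[q[...,1],q[...,0]],order=1).mean(0); return v
for th in(0,.03,.06,.1,.13):
    for nm,c in(('T',T),('S',S)):
        v=edge(c,lidpt(th,.114,.001,.068),lidpt(th,.114,.001,.022)); d=np.gradient(v); i=np.argmax(abs(d)); print(nm,th,'free edge offset px',round(i*.25-4,2),'grad',d[i].round(0),end=' | ')
    v=edge(S,lidpt(th,.02,.001,-.073),lidpt(th,.11,.001,-.073)); d=np.gradient(v);i=np.argmax(abs(d)); print('S side',round(i*.25-4,2),d[i].round(0))
E
python3 lidchk.py
```

```text
T 0 free edge offset px -3.25 grad 20.0 | S 0 free edge offset px -2.75 grad -7.0 | S side -1.0 -16.0
T 0.03 free edge offset px -3.0 grad 20.0 | S 0.03 free edge offset px -1.75 grad -7.0 | S side -1.75 -16.0
T 0.06 free edge offset px -3.0 grad 20.0 | S 0.06 free edge offset px -2.5 grad -7.0 | S side -2.25 -14.0
T 0.1 free edge offset px -2.75 grad 20.0 | S 0.1 free edge offset px -1.25 grad -7.0 | S side -3.0 -13.0
T 0.13 free edge offset px -2.5 grad 20.0 | S 0.13 free edge offset px 0.25 grad -7.0 | S side -3.5 -11.0  File "<stdin>", line 9
    from fit import lidpt,W,snap if False else lidpt
                                 ^^
SyntaxError: invalid syntax
```

My syntax error stopped the script before any motion, so those numbers came from old pictures. Rerunning.

```bash
python3 - <<'E'
from h import *
p=np.array(lidp(0)); bot.servo_line(p+[0,0,.03],rate=.15); bot.wait(.6); b=ft(8)
for z in np.r_[.018,.014,.011,np.arange(.009,-.003,-.001)]:
    bot.servo_line(H(-.09,z),rate=.08); f=ft(3)-b
    if f[2]>1.3: print(round(z,4),f[:3].round(1)); 
    if f[2]>4: break
st(); bot.servo_line(p+[0,0,.16],rate=.35); bot.servo_line([.42,.22,.30],rate=.4); st('away')
c=cam('scene');save('end',c['img']); t=cam('top'); save('endt',t['img'])
E
python3 lidchk.py
```

```text
0.001 [0.2 0.3 3.6]
0.0 [-4.6  1.2 19.6]
 t 47.27 p [ 0.499  -0.0242  0.0644] F [-4.8 -0.5 20.2] M [0.14 0.64 0.02] w 0.0004
away t 48.76 p [0.4196 0.2195 0.2989] F [ 0.5 -0.6  0.1] M [ 0.09 -0.18 -0.03] w 0.0001
T 0 free edge offset px 1.0 grad 6.0 | S 0 free edge offset px 3.25 grad -20.0 | S side 0.5 15.0
T 0.03 free edge offset px 1.0 grad 6.0 | S 0.03 free edge offset px 2.0 grad -20.0 | S side -0.25 16.0
T 0.06 free edge offset px 1.0 grad 6.0 | S 0.06 free edge offset px 1.0 grad -19.0 | S side -1.0 15.0
T 0.1 free edge offset px 1.25 grad 6.0 | S 0.1 free edge offset px -0.25 grad -18.0 | S side -2.0 10.0
T 0.13 free edge offset px 1.5 grad 6.0 | S 0.13 free edge offset px -1.25 grad -17.0 | S side -3.0 7.0
```

The surface is stiff at the expected shut height, but the image edge check disagrees (the scene free edge fits th ≈ 0.09). I'll settle it with edge profiles of both views on the shut-lid plane: any height above the plane shows as a difference between the views.

```bash
python3 - <<'E'
from h import *
T=load('top');S=load('scene')
x=np.arange(-.060,.000,.002)
def prof(c,y,z,x=x):
    P=[[*pe(xx,yy),z] for xx in x for yy in np.linspace(y-.006,y+.006,5)]; u=proj(c,P).astype(np.float32)
    v=cv2.remap(c['img'].astype(np.float32),u[:,0].reshape(-1,1),u[:,1].reshape(-1,1),cv2.INTER_LINEAR).sum(2).reshape(-1,5).mean(1); return v.astype(int)
print((x*1e3).astype(int).tolist())
for y in(-.05,-.03,.03,.055):
    for n,c in(('T',T),('S',S)): print(n,y,prof(c,y,.0908).tolist())
# side edge profile along y at x=-.01 and .05 (S) 
yy=np.arange(-.11,-.05,.002)
for xx in(-.015,.0,.03,.06):
    for n,c in(('T',T),('S',S)):
        u=proj(c,[[*pe(xx,q),.0908] for q in yy]).astype(np.float32)
        print(n,'side x',xx,cv2.remap(c['img'].astype(np.float32),u[:,0].reshape(-1,1),u[:,1].reshape(-1,1),cv2.INTER_LINEAR).sum(2).ravel().astype(int).tolist())
E
```

```text
[-60, -57, -55, -53, -51, -49, -47, -45, -43, -41, -39, -37, -35, -33, -31, -29, -27, -25, -23, -21, -19, -17, -15, -13, -11, -9, -7, -5, -3, -1]
T -0.05 [335, 223, 130, 96, 94, 91, 91, 91, 105, 166, 273, 376, 441, 465, 466, 452, 430, 409, 404, 405, 405, 404, 405, 404, 405, 404, 403, 405, 405, 404]
S -0.05 [500, 601, 613, 501, 320, 207, 195, 205, 210, 209, 208, 203, 187, 185, 306, 504, 606, 590, 547, 526, 525, 526, 527, 529, 529, 529, 528, 529, 530, 530]
T -0.03 [335, 231, 148, 116, 109, 109, 108, 113, 126, 178, 274, 365, 413, 425, 416, 405, 396, 395, 401, 404, 405, 405, 405, 405, 405, 406, 406, 405, 405, 404]
S -0.03 [481, 575, 630, 553, 433, 366, 366, 358, 349, 359, 353, 328, 322, 337, 426, 518, 505, 470, 503, 530, 533, 531, 530, 530, 530, 530, 531, 532, 532, 532]
T 0.03 [471, 468, 461, 454, 447, 443, 441, 442, 452, 462, 468, 470, 471, 471, 467, 454, 433, 411, 405, 406, 407, 407, 407, 408, 407, 407, 407, 406, 408, 409]
S 0.03 [464, 556, 631, 645, 640, 625, 592, 562, 538, 528, 511, 515, 572, 627, 646, 644, 628, 587, 546, 530, 531, 534, 535, 534, 534, 536, 537, 538, 538, 538]
T 0.055
[... 932 characters left out ...]
 536, 532, 530, 528, 529, 529, 531, 530]
T side x 0.03 [245, 245, 242, 240, 249, 265, 288, 304, 309, 306, 306, 308, 312, 309, 312, 312, 309, 304, 293, 276, 264, 257, 253, 251, 261, 273, 291, 312, 326, 332]
S side x 0.03 [329, 369, 398, 410, 393, 381, 359, 403, 421, 373, 364, 372, 375, 378, 383, 386, 349, 300, 297, 329, 338, 325, 322, 324, 324, 319, 325, 390, 453, 413]
T side x 0.06 [243, 244, 243, 245, 250, 264, 287, 301, 309, 309, 307, 308, 309, 308, 308, 308, 309, 306, 293, 277, 262, 252, 257, 258, 254, 252, 256, 256, 255, 256]
S side x 0.06 [329, 340, 356, 373, 382, 381, 379, 379, 378, 379, 381, 379, 379, 380, 383, 373, 344, 317, 315, 330, 334, 322, 319, 318, 320, 321, 318, 319, 320, 319]
```

The two views agree: the free edge is at x ≈ -27 mm (top) and -25 mm (scene) on the shut-lid plane, where a shut lid gives -26. The lid has therefore stayed shut since I let go, and my earlier edge finder had latched onto a key or shadow edge. Handing in.

```bash
python3 -c "
from h import *
st('final'); bot.job_done()"
```

```text
final t 48.86 p [0.42   0.2188 0.299 ] F [-0.   0.2  0.2] M [ 0.1  -0.14 -0.02] w 0.0003
the job is handed in; nothing more can be done
```

The tape cassette is in the printer's bay and the lid is shut and appears latched. I handed the job in at about 49 s of the 72 s, with the arm clear and touching nothing.

**What I did**
- **Grasp:** the first grasp closed on nothing, because the real fingertips sit about 27 mm above the reported TCP. I measured that offset and regrasped the cassette at 64 mm.
- **Placing:** I felt for the pocket walls and found the cradle about 0 mm off in x and +2.3 mm in y. The fingertips met the cradle edge before the cassette was fully down, so I let go about 10 mm above the carrier and it slid down the rest of the way. A light touch on top matched the seated height.
- **Lid:** I swung it over with the shut fingers at about 1 N, then pressed in small steps until the hard stop. The last step reached 22 N.

**Last checks**
- **Lid after release:** about 0.6 s after I let go, a second touch found a stiff surface at the shut height. That touch also reached about 20 N.
- **Lid in the images:** both cameras then put the free edge within about 1 mm of where a shut lid should be.

**What disagreed**
- **Press force:** the catch peak I sampled was only 7.6 N, against the 10–14 N described, and the rib's resistance began later than expected (about 0.07 rad instead of 0.13).
- **First edge check:** an automatic edge fit suggested about 0.09 rad. The direct edge profiles contradicted it.
- **Not seen directly:** I infer that the cassette is fully home and the lid latched from the lid staying shut against the sprung carrier. My picture budget was used up before the lid closed.

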